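# Slurry jars back on their own stirrers

## Robot

A 6-joint arm with a two-finger parallel gripper is mounted at the origin on the work surface. World frame = base frame: x ahead of the robot, y to its left, z up, the work surface at z = 0. Lengths are in m, angles in rad, forces in N, time in s.
With the tool pointing down it reaches from about 0.25 to 0.775 m from the base axis. Payload 4 kg.
Tool frame: the origin (TCP) lies at the very end of the fingers, on their centre line; the grasp point (between the pads) lies 19 mm behind it; z points along the fingers, y is the line along which they close (so a half turn about z gives the same grasp; the last joint's range is limited). The gripper opens to 94 mm and grips with 3 to 60 N. Pads are 16 mm wide; open, the fingers measure 119 mm over their backs; the gripper's body (75 mm by 177 mm) begins 78 mm behind the grasp point.
Start: joints at [1.112, 0.087, 1.371, -0, 1.684, -0.103], TCP at [0.192, 0.516, 0.206] pointing down, gripper open.
Joint ranges: [-3.1, 3.1], [-0.76, 2.03], [0.27, 2.55], [-1.08, 4.22], [0.17, 2.65], [-2.57, 2.57]. Speed limits (rad/s): [2.79, 2.79, 3.14, 3.14, 3.14, 3.14].

## Interface

Orientations are given as [roll, pitch, yaw] about the fixed x, y, z axes, in that order (R = Rz(yaw) Ry(pitch) Rx(roll)).
In Python, from bench import robot, vision gives the robot as it stands.
- The arm moves only by the shell command python3 -m crank 'ROWS'. ROWS is JSON, a list of rows, each a list of 3 entries, a list of its own where there are three numbers: the closure, from 0 (fully open) to 1 (shut), then the shift along the tool's x, y, z in m, then the turn, a rotation vector about the tool's x, y, z in degrees. A call has 1 to 8 rows; each row shifts and turns the commanded pose from where the row before left it, along the tool's axes as they then stand; what a row does not reach is not made up. A row lasts 1/10 s, in which the tool goes at most 50 mm and 8.59 degrees, less where a joint would pass 70% of its speed; a pose out of reach is approached as far as the arm can. A call with a gripper value outside its range is refused whole. The fingers move at their own pace and stop on an object; the grip force is fixed at half the most. Time passes only in rows, so rows that do not move let the fingers close. It gives the time, the measured TCP pose, the force, the opening and the grip force at its end, in the units of the state.
- robot.get_obs(): the state, without advancing time (a new reading comes with each control period).
- vision.snapshot(name): name is "scene" or "side" or "wrist"; returns a dict with "color" (384x512x3 uint8, red, green, blue), "z_map" (384x512 float32, m along the optical axis (not along the pixel's ray), 0 where there is no reading), "fx", "fy", "cx", "cy" (pixels), "R" (3x3) and "t" (3): a world point X has camera coordinates R X + t. Camera axes: x right, y down, z forward; pixel columns grow to the right and rows downward; lengths in m; the calibration is good to about 2 mm. A picture is of the moment at which its call begins.
- robot.close_job(): hands the job in; it is judged then, once.
The state is a dict: "time": time; "joint_positions": joint angles; "qvel": joint speeds; "joint_torque": joint torques, N m; "tool_pos": TCP position; "ee_rot": TCP orientation; "wrist_force": force on the tool from outside, world axes, zero at the start; "wrist_torque": the same for the moment, N m; "width": finger opening in m; "finger_force": force on a finger pad.
Only numpy, scipy, OpenCV 4.12 (cv2) and the standard library are available. Lean on these libraries where they do the work, as an engineer would, in place of code of your own. Each camera call takes 0.05 s, during which the arm holds its last target. There are 200 camera calls.

## Task

The three lapping-slurry jars have been put on each other's stirrers: move them so that each stands upright on the stirrer whose ring has the colour of its lid, fully down inside the ring. Every stirrer is taken, so park one jar in the empty steel drip dish on the way; the jars are gritty outside, so never let one touch the white bench top. Set them down gently without dropping or tipping any, and leave the seal ring on its cork pad and the wash bottle where they are.

Things in the scene. Friction and masses are not known exactly. Their poses are not given: they have to be found in the camera images.
- red_jar: Loose closed slurry jar with a red lid: straight white plastic body 52 mm in diameter with a red band, screwed-on lid 54 mm in diameter, 20 mm tall (from 55 to 75 mm; 75 mm tall in all), 0.14 to 0.28 kg, upright. Origin: centre of its underside, z up. Starts on a stirrer of another colour. Best gripped from above by the lid.
- yellow_jar: Loose closed slurry jar with a yellow lid: straight white plastic body 52 mm in diameter with a yellow band, screwed-on lid 54 mm in diameter, 20 mm tall (from 55 to 75 mm; 75 mm tall in all), 0.14 to 0.28 kg, upright. Origin: centre of its underside, z up. Starts on a stirrer of another colour. Best gripped from above by the lid.
- green_jar: Loose closed slurry jar with a green lid: straight white plastic body 52 mm in diameter with a green band, screwed-on lid 54 mm in diameter, 20 mm tall (from 55 to 75 mm; 75 mm tall in all), 0.14 to 0.28 kg, upright. Origin: centre of its underside, z up. Starts on a stirrer of another colour. Best gripped from above by the lid.
- red_stirrer: Fixed magnetic stirrer, grey, red ring round its steel plate, red control strip toward its own -x. Origin: on the bench under the ring's centre, z up; housing from -76 to +52 mm in its x, +-48 mm in y. The plate, where a jar stands, is 50 mm above the origin; the ring is 72 mm across inside, 84 mm outside and rises 6 mm above the plate. One jar fits.
- yellow_stirrer: Fixed magnetic stirrer, grey, yellow ring round its steel plate, yellow control strip toward its own -x. Origin: on the bench under the ring's centre, z up; housing from -76 to +52 mm in its x, +-48 mm in y. The plate, where a jar stands, is 50 mm above the origin; the ring is 72 mm across inside, 84 mm outside and rises 6 mm above the plate. One jar fits.
- green_stirrer: Fixed magnetic stirrer, grey, green ring round its steel plate, green control strip toward its own -x. Origin: on the bench under the ring's centre, z up; housing from -76 to +52 mm in its x, +-48 mm in y. The plate, where a jar stands, is 50 mm above the origin; the ring is 72 mm across inside, 84 mm outside and rises 6 mm above the plate. One jar fits.
- dish: Empty round stainless-steel drip dish, fixed to the bench, the free spot: 104 mm across at the rim, floor 4 mm and rim 13 mm above the bench, flat floor 90 mm across. Origin: centre of its underside, z up.
- seal_ring: Bystander: finished copper-coloured seal ring lying loose on a cork pad (pad 100 x 100 x 4 mm), 60 mm outside, 40 mm inside, 14 mm tall. Origin: centre of its underside.
- wash_bottle: Bystander: pale wash bottle with a blue cap and bent white spout, loose, 56 mm in diameter, 136 mm to the top of the cap and about 175 mm to the spout. Origin: centre of its underside.
- table: The white bench top, its surface at height z = 0.
Not all that is in view belongs to the job. What is shaped like the dish but turquoise or yellow is not meant.

How it is judged:
By the outcome, as a careful person would: the job done as asked, in the order asked, and still so for the second after the job is handed in, with the robot touching nothing.
It also fails if it takes over 112 s, if anything falls off the work surface, if the arm or the gripper's body presses on something with over 40 N, if the wrist force passes 120 N, or if a joint passes its speed limit or range.

## Working session

There is one attempt and no reset: what is moved stays moved. The work goes in short steps, Python scripts to look and compute and a shell command to move; the robot and the scene stay as the last step left them, time stands still between calls to the robot, and variables do not carry over. Pictures are saved under pics/ and viewed, at most 14 in all, crops included, and the job is handed in when it is done.

```bash
mkdir -p pics; python3 - <<'E'
from bench import robot, vision
import cv2,numpy as np
ims=[]
for n in("scene","side"):
    s=vision.snapshot(n); np.savez(n+".npz",**s); cv2.imwrite(f"pics/{n}0.png",s["color"][:,:,::-1])
    print(n,s["R"].round(2).tolist(),s["t"].round(3))
print(robot.get_obs())
E
```

```text
scene [[-0.83, 0.56, 0.01], [0.35, 0.53, -0.77], [-0.44, -0.63, -0.64]] [ 0.47  -0.187  1.868]
side [[0.99, -0.12, 0.02], [-0.07, -0.65, -0.76], [0.1, 0.75, -0.65]] [-0.573  0.129  0.94 ]
{'time': 0.1, 'joint_positions': array([ 1.11186748e+00,  8.78766620e-02,  1.37205711e+00, -2.17514102e-05,
        1.68358629e+00, -1.03118440e-01]), 'qvel': array([ 0.00039356, -0.00174266, -0.00362225, -0.00021737, -0.00108838,
        0.00077006]), 'joint_torque': array([ 2.65154762e-03, -3.41251087e+01, -3.03302944e+01,  7.21295387e-02,
        3.03992734e-02, -1.18759590e-04]), 'tool_pos': array([0.19140184, 0.51511421, 0.20444697]), 'ee_rot': array([-3.13967326e+00, -1.76896356e-04,  2.78577965e+00]), 'wrist_force': array([-0.81324228,  0.69798122, -0.75293885]), 'wrist_torque': array([ 0.01006546, -0.04820177, -0.00299472]), 'finger_force': 0.0, 'width': 0.09386575871957878}
```

View pics/scene0.png

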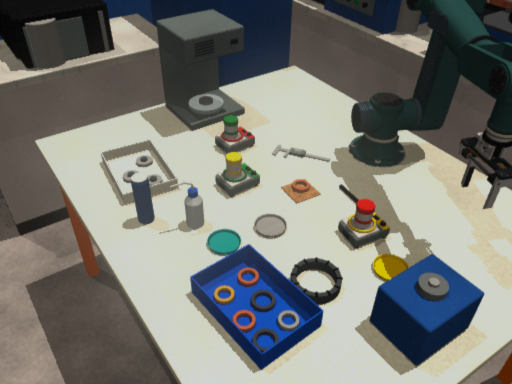

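View pics/side0.png

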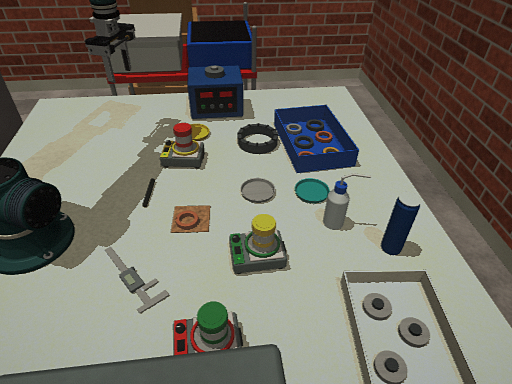

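Candidates: green jar at scene (231,127) on the red stirrer, yellow jar (234,166) on the green stirrer, red jar (366,213) on the yellow stirrer. There are three dish shapes: grey (270,226), turquoise (224,242) and yellow (391,267). The grey steel one fits the description. Next I'll measure positions and confirm in one crop.

```bash
cat >h.py <<'E'
import numpy as np,cv2
from scipy.optimize import least_squares
def cloud(s):
    v,u=np.mgrid[:384,:512]; z=s["z_map"]
    P=np.stack([(u-s["cx"])/s["fx"]*z,(v-s["cy"])/s["fy"]*z,z],-1)
    W=(P-s["t"])@s["R"]; W[z==0]=9
    return W
def fit(p,r):
    f=lambda c:np.hypot(p[:,0]-c[0],p[:,1]-c[1])-r
    q=least_squares(f,p[:,:2].mean(0),loss="soft_l1",f_scale=.002)
    return q.x.round(4),np.abs(q.fun).mean().round(4)
def hues(s):
    h=cv2.cvtColor(s["color"],cv2.COLOR_RGB2HSV).astype(int); H,S,V=h[...,0],h[...,1],h[...,2]
    ok=(S>120)&(V>50)
    return dict(red=ok&((H<8)|(H>172)),yellow=ok&(H>20)&(H<34),green=ok&(H>45)&(H<85))
E
python3 - <<'E'
from h import *
seeds={"scene":dict(red=(366,206),yellow=(234,158),green=(231,121),dish=(270,226)),"side":dict(red=(182,130),yellow=(263,222),green=(212,312),dish=(258,190))}
for n in seeds:
    s=dict(np.load(n+".npz")); W=cloud(s); hm=hues(s)
    cen={}
    for c,(u,v) in seeds[n].items():
        w=W[v,u]
        near=np.hypot(W[...,0]-w[0],W[...,1]-w[1])<.075
        if c=="dish":
            p=W[near&(W[...,2]>.008)&(W[...,2]<.02)]
            print(n,c,w.round(3),len(p),fit(p,.051)); continue
        top=near&hm[c]&(W[...,2]>.117)&(W[...,2]<.135); p=W[top]
        (x,y),r=cv2.minEnclosingCircle(p[:,:2].astype(np.float32))
        print(n,c,"lid",len(p),p.mean(0).round(4),(round(x,4),round(y,4),round(r,4)))
        for rc in hm:
            q=near&hm[rc]&(W[...,2]>.050)&(W[...,2]<.062); q=W[q]
            d=np.hypot(*(q[:,:2]-np.array([x,y])).T); q=q[d<.055]
            if len(q)>25: print("   ring",rc,len(q),fit(q,.039),q[:,2].mean().round(4))
    for nm,(u,v) in (dict(bottle=(193,190),can=(143,180)) if n=="scene" else dict(bottle=(341,186),can=(403,202))).items(): print(nm,W[v,u].round(3))
s=np.load("scene.npz")["color"][105:265,190:420,::-1]
cv2.imwrite("pics/crop.png",cv2.resize(s,None,fx=3.4,fy=3.4,interpolation=cv2.INTER_CUBIC))
E
```

```text
scene red lid 201 [0.3906 0.3115 0.124 ] (0.3893, 0.307, 0.031)
   ring yellow 118 (array([0.3904, 0.3091]), np.float64(0.002)) 0.0546
scene yellow lid 138 [ 0.5825 -0.114   0.1241] (0.5814, -0.1151, 0.0289)
scene green lid 74 [ 0.4587 -0.3312  0.1248] (0.454, -0.3301, 0.03)
   ring red 52 (array([ 0.4531, -0.331 ]), np.float64(0.0025)) 0.0546
scene dish [0.597 0.123 0.001] 124 (array([0.6005, 0.1272]), np.float64(0.0035))
bottle [ 0.785 -0.02   0.133]
can [ 0.904 -0.105  0.167]
side red lid 162 [0.3858 0.3017 0.1244] (0.3822, 0.3047, 0.0303)
   ring yellow 104 (array([0.3882, 0.3054]), np.float64(0.0019)) 0.0544
side yellow lid 367 [ 0.5778 -0.1232  0.1243] (0.5786, -0.1203, 0.0279)
   ring green 108 (array([ 0.5775, -0.1176]), np.float64(0.0012)) 0.0553
side green lid 639 [ 0.4553 -0.3368  0.1248] (0.4549, -0.3357, 0.0273)
   ring red 222 (array([ 0.4512, -0.3335]), np.float64(0.0015)) 0.0549
side dish [0.6   0.125 0.006] 145 (array([0.597 , 0.1234]), np.float64(0.0019))
bottle [ 0.784 -0.03   0.136]
can [ 0.887 -0.137  0.171]
```

View pics/crop.png

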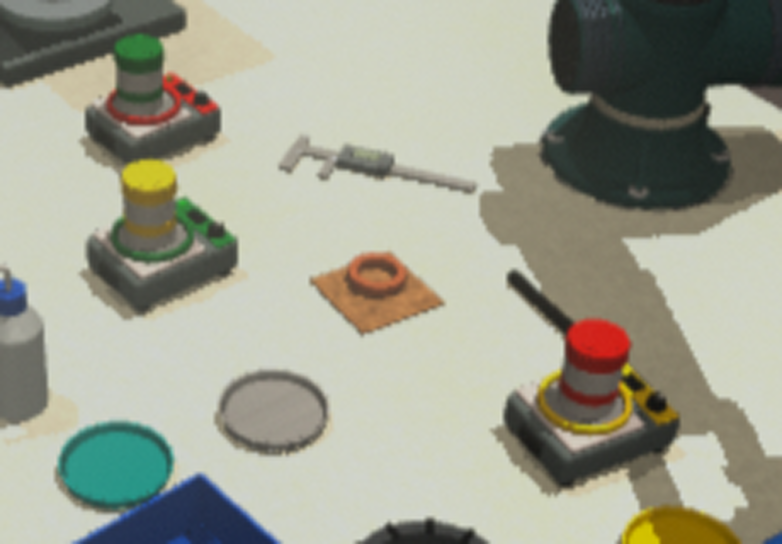

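The crop confirms it: green jar at crop (139,70) is on the red ring, yellow jar (150,200) on the green ring and red jar (597,370) on the yellow ring. The empty grey steel dish is at (273,410), distinct from the turquoise one (117,465) and the yellow one (685,530).

Next: check tall obstacles near the green jar, and start moving. First I turn to yaw π, so that tool axes are (-x, +y, -z).

```bash
python3 - <<'E'
from h import *
for n in("scene","side"):
    W=cloud(dict(np.load(n+".npz")))
    m=(W[...,2]>.14)&(W[...,2]<.5)&(W[...,0]>.2)&(W[...,0]<.95)&(W[...,1]<.45)&(W[...,1]>-.7)
    p=W[m]; g=np.unique((p[:,:2]*20).round()/20,axis=0,return_counts=True)
    print(n,[(a.tolist(),int(c)) for a,c in zip(*g) if c>4])
E
python3 -m crank '[[0,[0,0,-0.02],[0,0,-7]],[0,[0,0,-0.02],[0,0,-7]],[0,[0,0,0],[0,0,-6.4]],[0,[-0.04,-0.045,0],[0,0,0]],[0,[-0.04,-0.045,0],[0,0,0]],[0,[-0.04,-0.045,0],[0,0,0]],[0,[-0.04,-0.045,0],[0,0,0]],[0,[0,0,0],[0,0,0]]]'
```

```text
scene [([0.2, 0.45], 24), ([0.25, -0.55], 5), ([0.3, -0.7], 24), ([0.3, -0.65], 49), ([0.3, -0.6], 59), ([0.3, -0.55], 103), ([0.3, -0.5], 223), ([0.35, -0.7], 25), ([0.35, -0.65], 53), ([0.35, -0.6], 62), ([0.35, -0.55], 109), ([0.35, -0.5], 239), ([0.4, -0.7], 24), ([0.4, -0.65], 62), ([0.4, -0.6], 53), ([0.4, -0.55], 119), ([0.4, -0.5], 248), ([0.45, -0.7], 33), ([0.45, -0.65], 65), ([0.45, -0.6], 60), ([0.45, -0.55], 116), ([0.45, -0.5], 255), ([0.5, -0.7], 38), ([0.5, -0.65], 60), ([0.5, -0.6], 69), ([0.5, -0.55], 132), ([0.5, -0.5], 264), ([0.55, -0.7], 67), ([0.55, -0.65], 136), ([0.55, -0.6], 147), ([0.55, -0.55], 162), ([0.55, -0.5], 35), ([0.8, -0.05], 10), ([0.8, -0.0], 26), ([0.85, -0.05], 18), ([0.9, -0.15], 55), ([0.9, -0.1], 147), ([0.95, -0.15], 14), ([0.95, -0.1], 47)]
side [([0.3, -0.55], 569), ([0.3, -0.5], 92), ([0.35, -0.55], 966), ([0.35, -0.5], 90), ([0.4, -0.55], 1318), ([0.4, -0.5], 82), ([0.45, -0.55], 1657), ([0.45, -0.5], 81), ([0.5, -0.55], 1959), ([0.5, -0.5], 77), ([0.55, -0.55], 131), ([0.8, -0.05], 43), ([0.8, -0.0], 17), ([0.85, -0.05], 28), ([0.9, -0.15], 348), ([0.9, -0.1], 126), ([0.95, -0.15], 14), ([0.95, -0.1], 7)]
time: 0.9
tool_pos: [0.3279, 0.362, 0.245]
ee_rot: [-3.139, 0.001, 3.133]
wrist_force: [-1.3, 0.9, 0.4]
width: 0.0938
finger_force: 0.0
```

```bash
python3 -m crank '[[0,[-0.03,-0.028,0],[0,0,0]],[0,[-0.03,-0.028,0],[0,0,0]],[0,[0,0,0],[0,0,0]],[0,[0,0,0],[0,0,0]]]'
cat >>h.py <<'E'
def lid(name,c,zt=.125):
    from bench import vision
    s=vision.snapshot(name); W=cloud(s); m=hues(s)[c]&(abs(W[...,2]-zt)<.008); p=W[m]
    if len(p)<30: print(name,c,"few",len(p)); return s
    (x,y),r=cv2.minEnclosingCircle(p[:,:2].astype(np.float32))
    print(name,c,len(p),p.mean(0).round(4),(round(x,4),round(y,4),round(r,4)))
    return s
E
python3 - <<'E'
from h import *
s=lid("wrist","red"); cv2.imwrite("pics/w1.png",s["color"][:,:,::-1])
W=cloud(s); m=hues(s)["yellow"]&(abs(W[...,2]-.055)<.007)
print(m.sum(),fit(W[m],.039))
from bench import robot; o=robot.get_obs(); print(o["tool_pos"],o["ee_rot"])
E
```

```text
time: 1.3
tool_pos: [0.3843, 0.3102, 0.2449]
ee_rot: [3.141, -0.002, 3.141]
wrist_force: [0.5, 0.3, 0.3]
width: 0.0939
finger_force: 0.0
wrist red 1773 [0.3858 0.3089 0.1254] (0.4192, 0.4186, 0.1416)
521 (array([0.3894, 0.3087]), np.float64(0.0018))
[0.38387482 0.31069307 0.24511765] [ 3.14130216e+00 -1.26458604e-03 -3.14106790e+00]
```

View pics/w1.png

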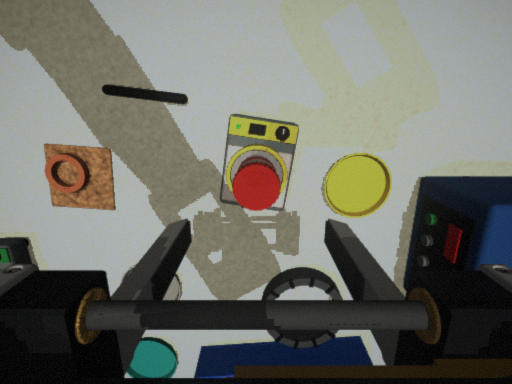

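The wrist view shows the red lid at (256,187) on the yellow ring, with the jar between the fingers.

```bash
sed -i 's/p=W\[m\]$/p=W[m]; p=p[np.hypot(*(p-np.median(p,0))[:,:2].T)<.033]/' h.py
python3 - <<'E'
from h import *
lid("wrist","red"); lid("scene","red"); lid("side","red")
E
```

```text
wrist red 1768 [0.3858 0.3087 0.1254] (0.3876, 0.3089, 0.0278)
scene red 194 [0.3914 0.3117 0.1243] (0.3897, 0.3103, 0.029)
side red few 21
```

```bash
python3 -m crank '[[0,[-0.003,-0.0015,0.035],[0,0,0]],[0,[0,0,0.04],[0,0,0]],[0,[0,0,0.04],[0,0,0]],[0,[0,0,0.02],[0,0,0]],[0,[0,0,0.014],[0,0,0]],[0,[0,0,0],[0,0,0]],[0,[0,0,0],[0,0,0]]]'
python3 -m crank '[[0.3,[0,0,0],[0,0,0]],[0.5,[0,0,0],[0,0,0]],[1,[0,0,0],[0,0,0]],[1,[0,0,0],[0,0,0]],[1,[0,0,0],[0,0,0]],[1,[0,0,0],[0,0,0]],[1,[0,0,0],[0,0,0]]]'
```

```text
time: 2.2
tool_pos: [0.3879, 0.3095, 0.0976]
ee_rot: [3.141, 0.002, -3.14]
wrist_force: [0.7, -0.2, 0.4]
width: 0.094
finger_force: 0.0
time: 2.9
tool_pos: [0.3876, 0.3086, 0.0966]
ee_rot: [3.141, 0.0, -3.141]
wrist_force: [-0.7, -0.1, -0.1]
width: 0.0535
finger_force: 30.0
```

```bash
python3 -m crank '[[1,[0,0,-0.01],[0,0,0]],[1,[0,0,-0.02],[0,0,0]],[1,[0,0,-0.03],[0,0,0]],[1,[0,0,-0.03],[0,0,0]],[1,[0,0,-0.02],[0,0,0]],[1,[0,0,-0.01],[0,0,0]],[1,[0,0,0],[0,0,0]]]'
python3 -m crank '[[1,[-0.015,-0.013,0],[0,0,0]],[1,[-0.03,-0.026,0],[0,0,0]],[1,[-0.03,-0.026,0],[0,0,0]],[1,[-0.03,-0.026,0],[0,0,0]],[1,[-0.03,-0.026,0],[0,0,0]],[1,[-0.03,-0.026,0],[0,0,0]],[1,[-0.03,-0.026,0],[0,0,0]],[1,[-0.016,-0.015,0],[0,0,0]]]'
python3 -m crank '[[1,[0,0,0],[0,0,0]],[1,[0,0,0],[0,0,0]],[1,[0,0,0],[0,0,0]]]'
python3 - <<'E'
from h import *
s=lid("wrist","red",.25)
cv2.imwrite("pics/w2.png",s["color"][:,:,::-1])
s=lid("scene","red",.25)
W=cloud(s)
E
```

```text
time: 3.6
tool_pos: [0.3881, 0.309, 0.218]
ee_rot: [3.14, 0.002, -3.141]
wrist_force: [0.2, -1.2, -2.2]
width: 0.0535
finger_force: 30.0
time: 4.4
tool_pos: [0.5995, 0.1221, 0.2133]
ee_rot: [-3.14, -0.004, 3.139]
wrist_force: [-0.0, 1.1, -1.6]
width: 0.0532
finger_force: 30.0
time: 4.7
tool_pos: [0.5975, 0.1256, 0.2156]
ee_rot: [3.141, -0.002, -3.14]
wrist_force: [-0.4, -0.0, -2.1]
width: 0.0537
finger_force: 30.0
wrist red 5513 [0.5955 0.1255 0.2444] (0.5968, 0.1255, 0.0274)
scene red 104 [0.6039 0.1235 0.2442] (0.5998, 0.1251, 0.0269)
```

View pics/w2.png

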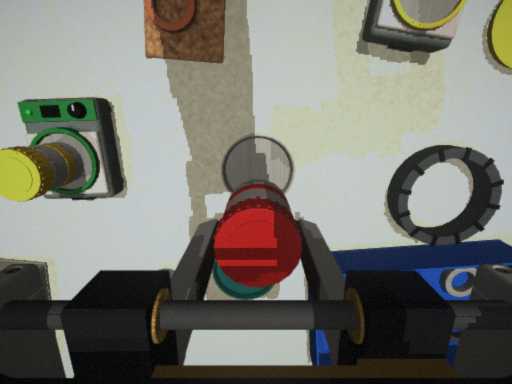

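The red jar hangs straight at (258,240), with the dish just beneath at (258,170). Lowering it, with a gentle contact at the end.

```bash
python3 -m crank '[[1,[0,0,0.02],[0,0,0]],[1,[0,0,0.04],[0,0,0]],[1,[0,0,0.04],[0,0,0]],[1,[0,0,0.03],[0,0,0]],[1,[0,0,0.015],[0,0,0]],[1,[0,0,0.008],[0,0,0]],[1,[0,0,0],[0,0,0]],[1,[0,0,0],[0,0,0]]]'
python3 -m crank '[[1,[0,0,0.002],[0,0,0]],[1,[0,0,0.002],[0,0,0]],[1,[0,0,0.002],[0,0,0]],[1,[0,0,0],[0,0,0]],[1,[0,0,0],[0,0,0]]]'
```

```text
time: 5.6
tool_pos: [0.5999, 0.125, 0.0656]
ee_rot: [3.141, 0.004, -3.141]
wrist_force: [0.3, 0.2, -2.1]
width: 0.0529
finger_force: 30.0
time: 6.1
tool_pos: [0.5985, 0.1247, 0.0574]
ee_rot: [3.141, -0.0, -3.141]
wrist_force: [0.4, 0.2, -1.7]
width: 0.0533
finger_force: 30.0
```

```bash
python3 -m crank '[[1,[0,0,0.002],[0,0,0]],[1,[0,0,0.001],[0,0,0]],[1,[0,0,0.001],[0,0,0]],[1,[0,0,0],[0,0,0]],[1,[0,0,0],[0,0,0]]]'
python3 -m crank '[[1,[0,0,0.001],[0,0,0]],[1,[0,0,0],[0,0,0]],[1,[0,0,0],[0,0,0]]]'
```

```text
time: 6.6
tool_pos: [0.5985, 0.1247, 0.0534]
ee_rot: [3.142, -0.0, -3.141]
wrist_force: [-0.0, -0.0, -2.5]
width: 0.0534
finger_force: 30.0
time: 6.9
tool_pos: [0.5986, 0.1247, 0.0525]
ee_rot: [3.141, -0.0, -3.141]
wrist_force: [-0.0, 0.1, -2.2]
width: 0.0535
finger_force: 30.0
```

```bash
python3 -m crank '[[1,[0,0,0.001],[0,0,0]],[1,[0,0,0],[0,0,0]],[1,[0,0,0],[0,0,0]]]'
python3 -m crank '[[1,[0,0,0.0007],[0,0,0]],[1,[0,0,0],[0,0,0]],[1,[0,0,0],[0,0,0]]]'
```

```text
time: 7.2
tool_pos: [0.5985, 0.1247, 0.0514]
ee_rot: [3.142, -0.0, -3.141]
wrist_force: [0.2, -0.3, -2.3]
width: 0.0533
finger_force: 30.0
time: 7.5
tool_pos: [0.5986, 0.1247, 0.0508]
ee_rot: [3.142, 0.0, -3.141]
wrist_force: [-0.1, 0.5, -2.4]
width: 0.0536
finger_force: 30.0
```

```bash
python3 -m crank '[[1,[0,0,0.0007],[0,0,0]],[1,[0,0,0],[0,0,0]],[1,[0,0,0],[0,0,0]]]'
python3 -m crank '[[1,[0,0,0.0007],[0,0,0]],[1,[0,0,0],[0,0,0]],[1,[0,0,0],[0,0,0]]]'
```

```text
time: 7.8
tool_pos: [0.5987, 0.1247, 0.0507]
ee_rot: [3.142, 0.001, -3.141]
wrist_force: [-1.2, -0.4, 1.6]
width: 0.0534
finger_force: 30.0
time: 8.1
tool_pos: [0.5988, 0.1247, 0.0506]
ee_rot: [3.141, 0.001, -3.141]
wrist_force: [-2.8, -0.0, 4.6]
width: 0.053
finger_force: 30.0
```

Contact is felt (about 7 N). Release, rise, check the jar, and go over the yellow one.

```bash
python3 -m crank '[[0.35,[0,0,0],[0,0,0]],[0,[0,0,0],[0,0,0]],[0,[0,0,0],[0,0,0]],[0,[0,0,0],[0,0,0]],[0,[0,0,0],[0,0,0]]]'
python3 -m crank '[[0,[0,0,-0.015],[0,0,0]],[0,[0,0,-0.03],[0,0,0]],[0,[0,0,-0.04],[0,0,0]],[0,[0,0,-0.04],[0,0,0]],[0,[0,0,-0.04],[0,0,0]],[0,[0,0,-0.015],[0,0,0]]]'
python3 -m crank '[[0,[0.003,-0.035,0],[0,0,0]],[0,[0.003,-0.04,0],[0,0,0]],[0,[0.003,-0.04,0],[0,0,0]],[0,[0.003,-0.04,0],[0,0,0]],[0,[0.003,-0.04,0],[0,0,0]],[0,[0.002,-0.03,0],[0,0,0]],[0,[0.002,-0.018,0],[0,0,0]],[0,[0,0,0],[0,0,0]]]'
python3 -m crank '[[0,[0,0,0],[0,0,0]],[0,[0,0,0],[0,0,0]],[0,[0,0,0],[0,0,0]]]'
python3 - <<'E'
from h import *
s=lid("wrist","yellow")
W=cloud(s); m=hues(s)["green"]&(abs(W[...,2]-.055)<.007)
print(m.sum(),fit(W[m],.039))
s=lid("scene","red",.079); lid("side","red",.079); 
s=lid("side","yellow"); lid("scene","yellow"); cv2.imwrite("pics/s1.png",s["color"][:,:,::-1])
E
```

```text
time: 8.6
tool_pos: [0.5985, 0.1247, 0.0491]
ee_rot: [3.142, -0.0, -3.141]
wrist_force: [0.3, 0.4, 0.0]
width: 0.0897
finger_force: 0.0
time: 9.2
tool_pos: [0.6004, 0.1249, 0.2363]
ee_rot: [3.14, 0.01, -3.141]
wrist_force: [0.3, -0.8, 0.2]
width: 0.0936
finger_force: 0.0
time: 10.0
tool_pos: [0.5789, -0.1206, 0.2283]
ee_rot: [3.142, -0.002, 3.138]
wrist_force: [-0.3, -0.0, -0.1]
width: 0.0939
finger_force: 0.0
time: 10.3
tool_pos: [0.5798, -0.117, 0.2294]
ee_rot: [3.141, 0.0, -3.139]
wrist_force: [-0.1, -0.5, 0.1]
width: 0.0945
finger_force: 0.0
wrist yellow 1956 [ 0.578  -0.1181  0.1254] (0.5791, -0.1182, 0.0275)
190 (array([ 0.5782, -0.1151]), np.float64(0.0009))
scene red 183 [0.6009 0.1286 0.0781] (0.597, 0.1268, 0.0288)
side red few 21
side yellow 354 [ 0.578  -0.1241  0.1243] (0.578, -0.1211, 0.0277)
scene yellow 137 [ 0.5844 -0.1133  0.124 ] (0.5824, -0.1161, 0.0286)
```

View pics/s1.png

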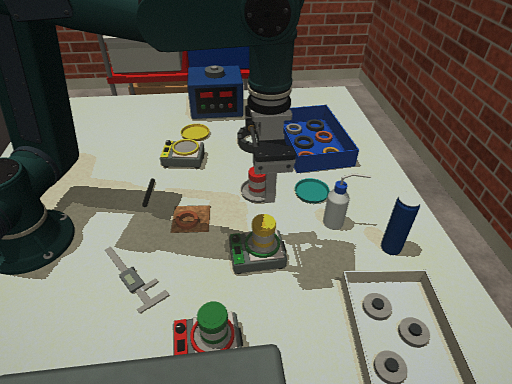

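The red jar stands upright in the steel dish at (258,182), and the yellow stirrer (184,150) is now free. Grasping the yellow jar.

```bash
python3 -m crank '[[0,[0,-0.001,0.03],[0,0,0]],[0,[0,0,0.04],[0,0,0]],[0,[0,0,0.03],[0,0,0]],[0,[0,0,0.02],[0,0,0]],[0,[0,0,0.013],[0,0,0]],[0,[0,0,0],[0,0,0]],[0,[0,0,0],[0,0,0]]]'
python3 -m crank '[[0.3,[0,0,0],[0,0,0]],[0.5,[0,0,0],[0,0,0]],[1,[0,0,0],[0,0,0]],[1,[0,0,0],[0,0,0]],[1,[0,0,0],[0,0,0]],[1,[0,0,0],[0,0,0]],[1,[0,0,0],[0,0,0]]]'
```

```text
time: 11.25
tool_pos: [0.5802, -0.1194, 0.0973]
ee_rot: [-3.141, 0.001, -3.141]
wrist_force: [0.1, 0.2, 0.9]
width: 0.0941
finger_force: 0.0
time: 11.95
tool_pos: [0.5797, -0.1191, 0.0965]
ee_rot: [3.141, 0.0, -3.141]
wrist_force: [-0.4, 1.7, 0.8]
width: 0.0535
finger_force: 30.0
```

```bash
python3 -m crank '[[1,[0,0,-0.01],[0,0,0]],[1,[0,0,-0.02],[0,0,0]],[1,[0,0,-0.03],[0,0,0]],[1,[0,0,-0.03],[0,0,0]],[1,[0,0,-0.025],[0,0,0]],[1,[0,0,-0.01],[0,0,0]],[1,[0,0,0],[0,0,0]]]'
python3 -m crank '[[1,[0.01,0.022,0],[0,0,0]],[1,[0.0165,0.037,0],[0,0,0]],[1,[0.0165,0.037,0],[0,0,0]],[1,[0.0165,0.037,0],[0,0,0]],[1,[0.0165,0.037,0],[0,0,0]],[1,[0.0165,0.037,0],[0,0,0]],[1,[0.0165,0.037,0],[0,0,0]],[1,[0.0165,0.037,0],[0,0,0]]]'
python3 -m crank '[[1,[0.0165,0.037,0],[0,0,0]],[1,[0.0165,0.037,0],[0,0,0]],[1,[0.0165,0.037,0],[0,0,0]],[1,[0.016,0.035,0],[0,0,0]],[1,[0,0,0],[0,0,0]],[1,[0,0,0],[0,0,0]],[1,[0,0,0],[0,0,0]]]'
python3 - <<'E'
from h import *
s=lid("wrist","yellow",.25)
W=cloud(s); m=hues(s)["yellow"]&(abs(W[...,2]-.055)<.005)&(np.hypot(W[...,0]-.389,W[...,1]-.308)<.05)
print(m.sum(),fit(W[m],.039))
cv2.imwrite("pics/w3.png",s["color"][:,:,::-1])
s=lid("side","yellow",.25)
W=cloud(s); m=hues(s)["yellow"]&(abs(W[...,2]-.055)<.005)&(np.hypot(W[...,0]-.389,W[...,1]-.308)<.05)
print(m.sum(),fit(W[m],.039))
E
```

```text
time: 12.65
tool_pos: [0.5804, -0.1197, 0.2234]
ee_rot: [-3.14, 0.004, -3.141]
wrist_force: [0.3, -1.1, -1.9]
width: 0.0534
finger_force: 30.0
time: 13.45
tool_pos: [0.4522, 0.1627, 0.2191]
ee_rot: [-3.141, -0.004, 3.142]
wrist_force: [1.1, 0.7, -1.8]
width: 0.0531
finger_force: 30.0
time: 14.15
tool_pos: [0.3885, 0.3066, 0.2202]
ee_rot: [-3.14, -0.001, 3.141]
wrist_force: [0.2, -0.6, -1.7]
width: 0.0535
finger_force: 30.0
wrist yellow 5811 [0.386  0.3067 0.2492] (0.3884, 0.3066, 0.0277)
590 (array([0.3894, 0.3085]), np.float64(0.0014))
side yellow 75 [0.3939 0.2979 0.2482] (0.3885, 0.301, 0.0264)
135 (array([0.3882, 0.3052]), np.float64(0.0018))
```

View pics/w3.png

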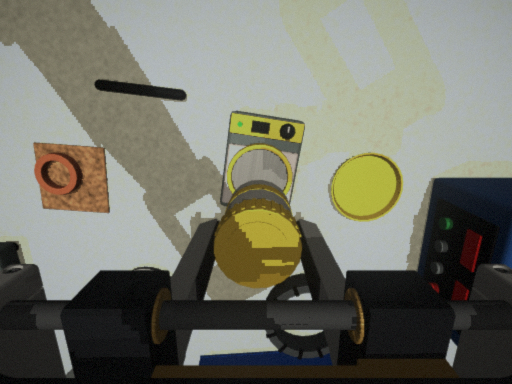

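The empty yellow ring is at (259,172), with the jar in line with it. Shifting by (1, 2) mm and lowering.

```bash
python3 -m crank '[[1,[-0.001,0.0015,0.02],[0,0,0]],[1,[0,0,0.03],[0,0,0]],[1,[0,0,0.03],[0,0,0]],[1,[0,0,0.02],[0,0,0]],[1,[0,0,0.012],[0,0,0]],[1,[0,0,0.006],[0,0,0]],[1,[0,0,0],[0,0,0]],[1,[0,0,0],[0,0,0]]]'
python3 -m crank '[[1,[0,0,0.001],[0,0,0]],[1,[0,0,0.001],[0,0,0]],[1,[0,0,0.001],[0,0,0]],[1,[0,0,0],[0,0,0]],[1,[0,0,0],[0,0,0]]]'
```

```text
time: 15.05
tool_pos: [0.3904, 0.3094, 0.1046]
ee_rot: [3.14, 0.002, 3.141]
wrist_force: [0.1, -0.1, -1.6]
width: 0.0536
finger_force: 30.0
time: 15.55
tool_pos: [0.3895, 0.3092, 0.1004]
ee_rot: [3.141, 0.0, -3.141]
wrist_force: [1.2, 0.1, -0.4]
width: 0.0537
finger_force: 30.0
```

```bash
python3 -m crank '[[1,[0,0,0.001],[0,0,0]],[1,[0,0,0.001],[0,0,0]],[1,[0,0,0],[0,0,0]],[1,[0,0,0],[0,0,0]]]'
python3 -m crank '[[1,[0,0,0.0007],[0,0,0]],[1,[0,0,0],[0,0,0]],[1,[0,0,0],[0,0,0]]]'
python3 -m crank '[[1,[0,0,0.0007],[0,0,0]],[1,[0,0,0],[0,0,0]],[1,[0,0,0],[0,0,0]]]'
```

```text
time: 15.95
tool_pos: [0.3895, 0.3091, 0.0983]
ee_rot: [3.142, -0.0, -3.141]
wrist_force: [-0.9, -0.2, -2.1]
width: 0.0532
finger_force: 30.0
time: 16.25
tool_pos: [0.3895, 0.3091, 0.0977]
ee_rot: [3.142, 0.0, -3.141]
wrist_force: [1.1, -0.4, -1.8]
width: 0.0538
finger_force: 30.0
time: 16.55
tool_pos: [0.3895, 0.3092, 0.097]
ee_rot: [3.142, -0.0, -3.141]
wrist_force: [0.1, 0.4, -0.7]
width: 0.0533
finger_force: 30.0
```

```bash
python3 -m crank '[[1,[0,0,0.0007],[0,0,0]],[1,[0,0,0],[0,0,0]],[1,[0,0,0],[0,0,0]]]'
python3 -m crank '[[1,[0,0,0.0004],[0,0,0]],[1,[0,0,0],[0,0,0]],[1,[0,0,0],[0,0,0]]]'
```

```text
time: 16.85
tool_pos: [0.3896, 0.3092, 0.0965]
ee_rot: [3.141, 0.0, -3.141]
wrist_force: [0.5, -0.1, -0.6]
width: 0.0538
finger_force: 30.0
time: 17.15
tool_pos: [0.3898, 0.3092, 0.0965]
ee_rot: [3.141, 0.001, -3.141]
wrist_force: [-0.7, -0.4, 3.4]
width: 0.0532
finger_force: 30.0
```

```bash
python3 -m crank '[[0.35,[0,0,0],[0,0,0]],[0,[0,0,0],[0,0,0]],[0,[0,0,0],[0,0,0]],[0,[0,0,0],[0,0,0]],[0,[0,0,0],[0,0,0]]]'
python3 -m crank '[[0,[0,0,-0.015],[0,0,0]],[0,[0,0,-0.03],[0,0,0]],[0,[0,0,-0.04],[0,0,0]],[0,[0,0,-0.035],[0,0,0]],[0,[0,0,-0.015],[0,0,0]],[0,[0,0,0],[0,0,0]]]'
python3 - <<'E'
from h import *
s=lid("wrist","yellow"); cv2.imwrite("pics/w4.png",s["color"][:,:,::-1])
E
python3 -m crank '[[0,[-0.003,-0.03,0],[0,0,0]],[0,[-0.004,-0.04,0],[0,0,0]],[0,[-0.004,-0.04,0],[0,0,0]],[0,[-0.004,-0.04,0],[0,0,0]],[0,[-0.004,-0.04,0],[0,0,0]],[0,[-0.004,-0.04,0],[0,0,0]],[0,[-0.004,-0.04,0],[0,0,0]],[0,[-0.004,-0.04,0],[0,0,0]]]'
python3 -m crank '[[0,[-0.004,-0.04,0],[0,0,0]],[0,[-0.004,-0.04,0],[0,0,0]],[0,[-0.004,-0.04,0],[0,0,0]],[0,[-0.004,-0.04,0],[0,0,0]],[0,[-0.004,-0.04,0],[0,0,0]],[0,[-0.004,-0.04,0],[0,0,0]],[0,[-0.004,-0.035,0],[0,0,0]],[0,[-0.004,-0.03,0],[0,0,0]]]'
python3 -m crank '[[0,[-0.004,-0.023,0],[0,0,0]],[0,[0,-0.005,0],[0,0,0]],[0,[0,0,0],[0,0,0]],[0,[0,0,0],[0,0,0]],[0,[0,0,0],[0,0,0]]]'
python3 - <<'E'
from h import *
s=lid("wrist","green")
W=cloud(s); m=hues(s)["red"]&(abs(W[...,2]-.055)<.005)&(np.hypot(W[...,0]-.452,W[...,1]+.332)<.05)
print(m.sum(),fit(W[m],.039))
E
```

```text
time: 17.65
tool_pos: [0.3895, 0.3091, 0.0957]
ee_rot: [-3.142, -0.0, -3.141]
wrist_force: [0.4, -0.8, 0.0]
width: 0.0895
finger_force: 0.0
time: 18.25
tool_pos: [0.3906, 0.3098, 0.2334]
ee_rot: [3.139, 0.005, -3.141]
wrist_force: [-0.1, -0.8, -0.0]
width: 0.094
finger_force: 0.0
wrist yellow 1917 [0.388  0.3102 0.1254] (0.389, 0.31, 0.0273)
time: 19.1
tool_pos: [0.4192, -0.0023, 0.2277]
ee_rot: [3.141, -0.005, -3.141]
wrist_force: [1.0, -0.8, 0.4]
width: 0.0939
finger_force: 0.0
time: 19.9
tool_pos: [0.4514, -0.307, 0.227]
ee_rot: [3.138, -0.005, 3.141]
wrist_force: [0.8, 1.0, -0.8]
width: 0.0938
finger_force: 0.0
time: 20.4
tool_pos: [0.4567, -0.3326, 0.2307]
ee_rot: [3.141, -0.0, -3.14]
wrist_force: [-0.3, -0.9, 0.0]
width: 0.094
finger_force: 0.0
wrist green 1827 [ 0.4546 -0.3339  0.1255] (0.4554, -0.3335, 0.0267)
568 (array([ 0.4526, -0.3321]), np.float64(0.0015))
```

View pics/w4.png

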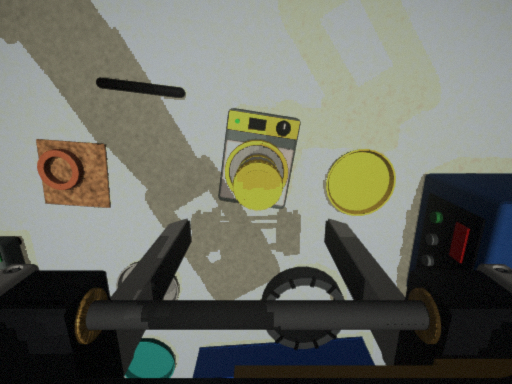

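The yellow jar stands inside the yellow ring at (257,180), with its lid top at 0.125. Grasping the green jar: shift (-1, -1) mm, down 0.134.

```bash
python3 -m crank '[[0,[0.001,-0.001,0.03],[0,0,0]],[0,[0,0,0.04],[0,0,0]],[0,[0,0,0.03],[0,0,0]],[0,[0,0,0.02],[0,0,0]],[0,[0,0,0.014],[0,0,0]],[0,[0,0,0],[0,0,0]],[0,[0,0,0],[0,0,0]]]'
python3 -m crank '[[0.3,[0,0,0],[0,0,0]],[0.5,[0,0,0],[0,0,0]],[1,[0,0,0],[0,0,0]],[1,[0,0,0],[0,0,0]],[1,[0,0,0],[0,0,0]],[1,[0,0,0],[0,0,0]],[1,[0,0,0],[0,0,0]]]'
```

```text
time: 21.15
tool_pos: [0.4562, -0.3349, 0.0979]
ee_rot: [-3.141, 0.001, -3.141]
wrist_force: [-0.0, -0.0, 0.2]
width: 0.0938
finger_force: 0.0
time: 21.85
tool_pos: [0.4557, -0.3346, 0.097]
ee_rot: [3.141, 0.0, -3.141]
wrist_force: [-0.8, 1.5, 1.6]
width: 0.0534
finger_force: 30.0
```

```bash
python3 -m crank '[[1,[0,0,-0.01],[0,0,0]],[1,[0,0,-0.02],[0,0,0]],[1,[0,0,-0.03],[0,0,0]],[1,[0,0,-0.03],[0,0,0]],[1,[0,0,-0.023],[0,0,0]],[1,[0,0,-0.01],[0,0,0]],[1,[0,0,0],[0,0,0]]]'
python3 -m crank '[[1,[-0.01,0.018,0],[0,0,0]],[1,[-0.018,0.032,0],[0,0,0]],[1,[-0.018,0.032,0],[0,0,0]],[1,[-0.018,0.032,0],[0,0,0]],[1,[-0.018,0.032,0],[0,0,0]],[1,[-0.018,0.032,0],[0,0,0]],[1,[-0.014,0.025,0],[0,0,0]],[1,[-0.008,0.015,0],[0,0,0]]]'
python3 -m crank '[[1,[0,0,0],[0,0,0]],[1,[0,0,0],[0,0,0]],[1,[0,0,0],[0,0,0]]]'
python3 - <<'E'
from h import *
s=lid("wrist","green",.25)
W=cloud(s); m=hues(s)["green"]&(abs(W[...,2]-.055)<.005)&(np.hypot(W[...,0]-.578,W[...,1]+.116)<.05)
print(m.sum(),fit(W[m],.039))
s=lid("side","green",.25)
W=cloud(s); m=hues(s)["green"]&(abs(W[...,2]-.055)<.005)&(np.hypot(W[...,0]-.578,W[...,1]+.116)<.05)
print(m.sum(),fit(W[m],.039))
E
```

```text
time: 22.55
tool_pos: [0.4562, -0.3354, 0.2216]
ee_rot: [-3.139, 0.002, -3.141]
wrist_force: [0.4, -0.2, -2.5]
width: 0.0537
finger_force: 30.0
time: 23.35
tool_pos: [0.5776, -0.1145, 0.2173]
ee_rot: [3.14, -0.004, -3.139]
wrist_force: [-0.2, -0.9, -2.1]
width: 0.0533
finger_force: 30.0
time: 23.65
tool_pos: [0.577, -0.1182, 0.2195]
ee_rot: [-3.141, -0.001, 3.14]
wrist_force: [0.5, -0.3, -2.4]
width: 0.0537
finger_force: 30.0
wrist green 4752 [ 0.5735 -0.1177  0.2482] (0.5768, -0.118, 0.0272)
328 (array([ 0.5786, -0.1157]), np.float64(0.001))
side green 75 [ 0.5601 -0.1265  0.2478] (0.5597, -0.1251, 0.0147)
118 (array([ 0.5773, -0.1181]), np.float64(0.0011))
```

```bash
python3 -m crank '[[1,[-0.001,0.0015,0.02],[0,0,0]],[1,[0,0,0.03],[0,0,0]],[1,[0,0,0.03],[0,0,0]],[1,[0,0,0.02],[0,0,0]],[1,[0,0,0.011],[0,0,0]],[1,[0,0,0.006],[0,0,0]],[1,[0,0,0],[0,0,0]],[1,[0,0,0],[0,0,0]]]'
python3 -m crank '[[1,[0,0,0.001],[0,0,0]],[1,[0,0,0.001],[0,0,0]],[1,[0,0,0.001],[0,0,0]],[1,[0,0,0],[0,0,0]],[1,[0,0,0],[0,0,0]]]'
```

```text
time: 24.55
tool_pos: [0.5794, -0.1158, 0.1044]
ee_rot: [-3.141, 0.002, 3.142]
wrist_force: [0.3, 0.3, -2.8]
width: 0.0533
finger_force: 30.0
time: 25.05
tool_pos: [0.5786, -0.1153, 0.0999]
ee_rot: [3.142, 0.0, -3.141]
wrist_force: [-0.5, 0.0, -2.6]
width: 0.0535
finger_force: 30.0
```

```bash
python3 -m crank '[[1,[0,0,0.001],[0,0,0]],[1,[0,0,0.001],[0,0,0]],[1,[0,0,0],[0,0,0]],[1,[0,0,0],[0,0,0]]]'
python3 -m crank '[[1,[0,0,0.0007],[0,0,0]],[1,[0,0,0],[0,0,0]],[1,[0,0,0],[0,0,0]]]'
python3 -m crank '[[1,[0,0,0.0005],[0,0,0]],[1,[0,0,0],[0,0,0]],[1,[0,0,0],[0,0,0]]]'
```

```text
time: 25.45
tool_pos: [0.5786, -0.1153, 0.0977]
ee_rot: [3.141, -0.0, -3.141]
wrist_force: [-0.2, -0.3, -2.6]
width: 0.0534
finger_force: 30.0
time: 25.75
tool_pos: [0.5786, -0.1153, 0.0972]
ee_rot: [3.142, 0.0, -3.141]
wrist_force: [-1.4, 1.1, -2.9]
width: 0.0536
finger_force: 30.0
time: 26.05
tool_pos: [0.5788, -0.1153, 0.097]
ee_rot: [-3.142, 0.001, -3.141]
wrist_force: [-0.8, 0.7, -0.6]
width: 0.0539
finger_force: 30.0
```

```bash
python3 -m crank '[[1,[0,0,0.0005],[0,0,0]],[1,[0,0,0],[0,0,0]],[1,[0,0,0],[0,0,0]]]'
```

```text
time: 26.35
tool_pos: [0.5789, -0.1153, 0.097]
ee_rot: [-3.141, 0.001, -3.141]
wrist_force: [-1.1, 0.5, 3.4]
width: 0.0538
finger_force: 30.0
```

```bash
python3 -m crank '[[0.35,[0,0,0],[0,0,0]],[0,[0,0,0],[0,0,0]],[0,[0,0,0],[0,0,0]],[0,[0,0,0],[0,0,0]],[0,[0,0,0],[0,0,0]]]'
python3 -m crank '[[0,[0,0,-0.015],[0,0,0]],[0,[0,0,-0.03],[0,0,0]],[0,[0,0,-0.04],[0,0,0]],[0,[0,0,-0.035],[0,0,0]],[0,[0,0,-0.015],[0,0,0]],[0,[0,0,0],[0,0,0]]]'
python3 - <<'E'
from h import *
s=lid("wrist","green"); cv2.imwrite("pics/w5.png",s["color"][:,:,::-1])
E
python3 -m crank '[[0,[-0.003,0.025,0],[0,0,0]],[0,[-0.003,0.035,0],[0,0,0]],[0,[-0.003,0.04,0],[0,0,0]],[0,[-0.003,0.04,0],[0,0,0]],[0,[-0.003,0.04,0],[0,0,0]],[0,[-0.003,0.035,0],[0,0,0]],[0,[-0.002,0.025,0],[0,0,0]],[0,[0,0,0],[0,0,0]]]'
python3 -m crank '[[0,[0,0,0],[0,0,0]],[0,[0,0,0],[0,0,0]],[0,[0,0,0],[0,0,0]]]'
python3 - <<'E'
from h import *
lid("wrist","red",.079)
E
```

```text
time: 26.85
tool_pos: [0.5786, -0.1153, 0.096]
ee_rot: [3.141, -0.0, -3.141]
wrist_force: [0.5, -0.0, -0.6]
width: 0.0899
finger_force: 0.0
time: 27.45
tool_pos: [0.58, -0.1157, 0.235]
ee_rot: [-3.14, 0.007, -3.141]
wrist_force: [-0.7, -0.4, -0.0]
width: 0.0941
finger_force: 0.0
wrist green 1127 [ 0.5857 -0.1162  0.1256] (0.579, -0.1143, 0.0276)
time: 28.3
tool_pos: [0.5971, 0.1278, 0.2274]
ee_rot: [3.141, -0.006, -3.137]
wrist_force: [1.1, -0.6, 0.5]
width: 0.0938
finger_force: 0.0
time: 28.6
tool_pos: [0.5984, 0.1233, 0.2306]
ee_rot: [-3.141, -0.001, 3.14]
wrist_force: [-0.9, -0.0, -0.1]
width: 0.0945
finger_force: 0.0
wrist red 1500 [0.5971 0.1248 0.0794] (0.5983, 0.1245, 0.0278)
```

View pics/w5.png

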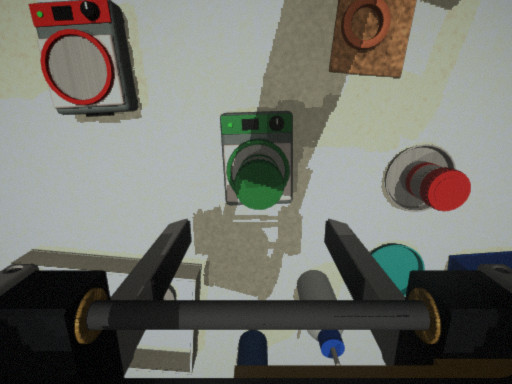

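The green jar sits inside the green ring at (258,180), and the red jar stands in the dish at (440,187). Grasping it again.

```bash
python3 -m crank '[[0,[0,0.001,0.03],[0,0,0]],[0,[0,0,0.04],[0,0,0]],[0,[0,0,0.04],[0,0,0]],[0,[0,0,0.035],[0,0,0]],[0,[0,0,0.02],[0,0,0]],[0,[0,0,0.014],[0,0,0]],[0,[0,0,0],[0,0,0]],[0,[0,0,0],[0,0,0]]]'
python3 -m crank '[[0.3,[0,0,0],[0,0,0]],[0.5,[0,0,0],[0,0,0]],[1,[0,0,0],[0,0,0]],[1,[0,0,0],[0,0,0]],[1,[0,0,0],[0,0,0]],[1,[0,0,0],[0,0,0]],[1,[0,0,0],[0,0,0]]]'
```

```text
time: 29.45
tool_pos: [0.5993, 0.1254, 0.0533]
ee_rot: [3.141, 0.002, 3.141]
wrist_force: [0.5, -0.1, -0.1]
width: 0.094
finger_force: 0.0
time: 30.15
tool_pos: [0.5987, 0.1255, 0.0524]
ee_rot: [-3.141, 0.0, -3.141]
wrist_force: [-1.1, -1.7, 1.4]
width: 0.0534
finger_force: 30.0
```

```bash
python3 -m crank '[[1,[0,0,-0.01],[0,0,0]],[1,[0,0,-0.03],[0,0,0]],[1,[0,0,-0.04],[0,0,0]],[1,[0,0,-0.04],[0,0,0]],[1,[0,0,-0.035],[0,0,0]],[1,[0,0,-0.015],[0,0,0]],[1,[0,0,0],[0,0,0]]]'
python3 -m crank '[[1,[0.008,-0.025,0],[0,0,0]],[1,[0.0115,-0.036,0],[0,0,0]],[1,[0.0115,-0.036,0],[0,0,0]],[1,[0.0115,-0.036,0],[0,0,0]],[1,[0.0115,-0.036,0],[0,0,0]],[1,[0.0115,-0.036,0],[0,0,0]],[1,[0.0115,-0.036,0],[0,0,0]],[1,[0.0115,-0.036,0],[0,0,0]]]'
python3 -m crank '[[1,[0.0115,-0.036,0],[0,0,0]],[1,[0.0115,-0.036,0],[0,0,0]],[1,[0.0115,-0.036,0],[0,0,0]],[1,[0.0115,-0.036,0],[0,0,0]],[1,[0.012,-0.0365,0],[0,0,0]],[1,[0,0,0],[0,0,0]],[1,[0,0,0],[0,0,0]],[1,[0,0,0],[0,0,0]]]'
python3 - <<'E'
from h import *
for n in("wrist","side"):
    s=lid(n,"red",.258)
    W=cloud(s); m=hues(s)["red"]&(abs(W[...,2]-.055)<.005)&(np.hypot(W[...,0]-.452,W[...,1]+.332)<.05)
    print(m.sum(),fit(W[m],.039))
E
```

```text
time: 30.85
tool_pos: [0.5997, 0.1259, 0.2252]
ee_rot: [3.141, 0.005, -3.141]
wrist_force: [-0.5, -0.1, -2.0]
width: 0.0534
finger_force: 30.0
time: 31.65
tool_pos: [0.5082, -0.1521, 0.2186]
ee_rot: [3.139, -0.005, -3.141]
wrist_force: [0.7, 0.1, -1.5]
width: 0.0535
finger_force: 30.0
time: 32.45
tool_pos: [0.452, -0.3306, 0.2202]
ee_rot: [3.139, -0.002, -3.141]
wrist_force: [-0.9, 0.4, -1.9]
width: 0.0538
finger_force: 30.0
wrist red few 0
594 (array([ 0.4524, -0.332 ]), np.float64(0.0014))
side red few 9
352 (array([ 0.4512, -0.3343]), np.float64(0.0016))
  return _methods._mean(a, axis=axis, dtype=dtype,
  ret = um.true_divide(
```

```bash
python3 -m crank '[[1,[0,-0.001,0.02],[0,0,0]],[1,[0,0,0.03],[0,0,0]],[1,[0,0,0.03],[0,0,0]],[1,[0,0,0.018],[0,0,0]],[1,[0,0,0.01],[0,0,0]],[1,[0,0,0.006],[0,0,0]],[1,[0,0,0],[0,0,0]],[1,[0,0,0],[0,0,0]]]'
python3 -m crank '[[1,[0,0,0.001],[0,0,0]],[1,[0,0,0.001],[0,0,0]],[1,[0,0,0.001],[0,0,0]],[1,[0,0,0],[0,0,0]],[1,[0,0,0],[0,0,0]]]'
```

```text
time: 33.35
tool_pos: [0.4529, -0.3332, 0.1095]
ee_rot: [-3.14, 0.002, -3.141]
wrist_force: [-1.0, -0.3, -2.0]
width: 0.0531
finger_force: 30.0
time: 33.85
tool_pos: [0.4521, -0.3329, 0.1052]
ee_rot: [3.141, 0.0, -3.141]
wrist_force: [0.0, 0.0, -2.4]
width: 0.0536
finger_force: 30.0
```

```bash
python3 -m crank '[[1,[0,0,0.002],[0,0,0]],[1,[0,0,0.002],[0,0,0]],[1,[0,0,0.001],[0,0,0]],[1,[0,0,0],[0,0,0]],[1,[0,0,0],[0,0,0]]]'
python3 -m crank '[[1,[0,0,0.0007],[0,0,0]],[1,[0,0,0],[0,0,0]],[1,[0,0,0],[0,0,0]]]'
python3 -m crank '[[1,[0,0,0.0005],[0,0,0]],[1,[0,0,0],[0,0,0]],[1,[0,0,0],[0,0,0]]]'
```

```text
time: 34.35
tool_pos: [0.4522, -0.3328, 0.1]
ee_rot: [3.141, -0.0, -3.141]
wrist_force: [-0.9, 0.1, -1.8]
width: 0.0537
finger_force: 30.0
time: 34.65
tool_pos: [0.4522, -0.3329, 0.0995]
ee_rot: [3.142, 0.0, -3.141]
wrist_force: [-0.6, -0.3, -2.2]
width: 0.0534
finger_force: 30.0
time: 34.95
tool_pos: [0.4522, -0.3328, 0.0989]
ee_rot: [3.141, -0.0, -3.141]
wrist_force: [0.5, -0.2, -1.6]
width: 0.0538
finger_force: 30.0
```

```bash
python3 -m crank '[[1,[0,0,0.0006],[0,0,0]],[1,[0,0,0],[0,0,0]],[1,[0,0,0],[0,0,0]]]'
python3 -m crank '[[1,[0,0,0.0004],[0,0,0]],[1,[0,0,0],[0,0,0]],[1,[0,0,0],[0,0,0]]]'
```

```text
time: 35.25
tool_pos: [0.4522, -0.3329, 0.0984]
ee_rot: [-3.142, 0.0, -3.141]
wrist_force: [-0.3, 0.5, -2.8]
width: 0.0533
finger_force: 30.0
time: 35.55
tool_pos: [0.4523, -0.3329, 0.0984]
ee_rot: [-3.141, 0.001, -3.141]
wrist_force: [0.3, 1.3, 0.2]
width: 0.0533
finger_force: 30.0
```

```bash
python3 -m crank '[[1,[0,0,0.0003],[0,0,0]],[1,[0,0,0],[0,0,0]],[0.35,[0,0,0],[0,0,0]],[0,[0,0,0],[0,0,0]],[0,[0,0,0],[0,0,0]],[0,[0,0,0],[0,0,0]],[0,[0,0,0],[0,0,0]]]'
python3 -m crank '[[0,[0,0,-0.015],[0,0,0]],[0,[0,0,-0.03],[0,0,0]],[0,[0,0,-0.04],[0,0,0]],[0,[0,0,-0.04],[0,0,0]],[0,[0,0,-0.03],[0,0,0]],[0,[0,0,0],[0,0,0]],[0,[0,0,0],[0,0,0]]]'
python3 - <<'E'
from h import *
lid("wrist","red"); lid("scene","yellow");lid("scene","green")
s=lid("side","green"); s2=lid("scene","red")
a=s["color"][100:384,120:420,::-1]; b=s2["color"][90:280,150:420,::-1]
b=cv2.resize(b,(400,284)); a=cv2.resize(a,(390,284)) 
cv2.imwrite("pics/end.png",np.hstack([a,b]))
E
```

```text
time: 36.25
tool_pos: [0.4521, -0.3328, 0.0974]
ee_rot: [3.141, -0.0, -3.141]
wrist_force: [0.1, -0.5, -1.0]
width: 0.0895
finger_force: 0.0
time: 36.95
tool_pos: [0.4525, -0.3331, 0.2541]
ee_rot: [-3.14, 0.002, -3.141]
wrist_force: [0.5, -0.1, -0.5]
width: 0.0941
finger_force: 0.0
wrist red 1704 [ 0.4505 -0.3333  0.1254] (0.452, -0.3333, 0.0278)
scene yellow 192 [0.3938 0.313  0.1242] (0.392, 0.3115, 0.0294)
scene green 99 [ 0.5815 -0.1123  0.1248] (0.5803, -0.1137, 0.0283)
side green 309 [ 0.5775 -0.1177  0.1251] (0.5772, -0.1171, 0.027)
scene red 103 [ 0.455  -0.3288  0.1238] (0.4538, -0.3299, 0.0294)
```

View pics/end.png

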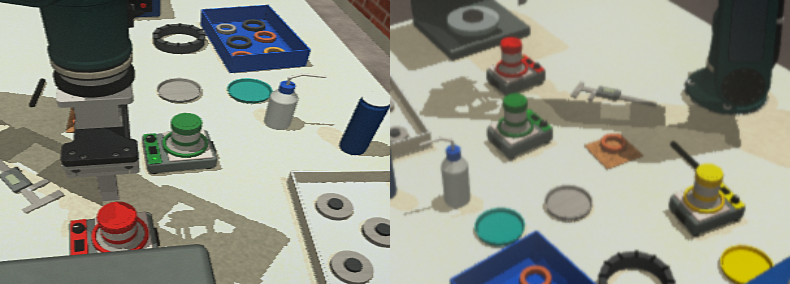

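All three jars stand upright in rings of their own colour: red at (511,60), green (514,120) and yellow (709,190). The dish is empty (569,203), and the seal ring (613,145) and bottle (455,178) have not moved.

```bash
python3 -c "
from bench import robot; print(robot.close_job())"
```

```text
the job is handed in; nothing more can be done
None
```

Job handed in at about 37 s: the red, yellow and green jars each stand upright in the ring of their own lid colour, the dish is empty again, and the seal ring and wash bottle were not touched.

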